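# Unlock the cash box and hold the key turned

## Robot

A 7-joint arm with a two-finger parallel gripper is mounted at the origin on a cart in front of the work surface, level with it; the furniture and walls round the work are solid. World frame = base frame: x ahead of the robot, y to its left, z up, the work surface at z = 0. Lengths are in m, angles in rad, forces in N, time in s.
With the tool pointing down it reaches from about 0.35 to 0.9 m from the base axis. Payload 8.1 kg.
Tool frame: the origin (TCP) lies on the centre line of the jaws, within the pads' length; the fingertips stand r.nose_length ahead of it and the grasp point (between the pads) lies 11 mm behind it (r.nose_length is the distance from the TCP to the fingertips, in m); z points along the fingers, y is the line along which they close (so a half turn about z gives the same grasp; the last joint's range is limited). The gripper opens to 92 mm and grips with 3 to 60 N. Pads are 19 mm wide; open, the fingers measure 130 mm over their backs; the gripper's body (75 mm by 190 mm) begins 47 mm behind the grasp point.
Start: joints at [-0.103, 0.434, 0.025, 1.573, -0.012, 1.134, -0.075], TCP at [0.625, -0, 0.235] pointing down, gripper open.
Joint ranges: [-2.62, 2.62], [-0.44, 2.09], [-1.27, 1.32], [0.08, 2.57], [-1.32, 4.46], [0.12, 2], [-2.74, 2.74]. Speed limits (rad/s): [2.22, 2.22, 3.01, 3.01, 3.14, 3.14, 3.14].

## Interface

Orientations are given as a rotation vector (axis times angle).
In Python, from bench import r, grab_frame, boxes_of gives the robot as it stands.
- The arm moves only by the tool apply_moves, never from a script. Its argument "rows" is text: rows parted by semicolons, each of 7 numbers parted by spaces: the gripper's target within -1 to 1 (shut at 1, half-way at 0, fully open at -1), then the shift along the tool's x, y, z in m, then the turn, a rotation vector about the tool's x, y, z in rad. In form: jaw dx dy dz wx wy wz; .... A call has exactly 10 rows; each row shifts and turns the commanded pose from where the row before left it, along the tool's axes as they then stand; what a row does not reach is not made up. A row lasts 1/12 s, in which the tool goes at most 41.7 mm and 7.16 degrees, less where a joint would pass 70% of its speed; a pose out of reach is approached as far as the arm can. A call is refused whole if a number of a shift passes 0.0417 or a number of a turn 0.125, either way. A call with a gripper value outside its range is refused whole. The fingers move at their own pace and stop on an object; "squeeze" is the grip in N (left out, the last holds). Time passes only in rows, so rows that do not move let the fingers close, or fill a call up. It gives the time, the measured TCP pose, the force, the opening and the grip force at its end, in the units of the state.
- r.get_obs(): the state, without advancing time (a new reading comes with each control period).
- grab_frame(name): name is "scene" or "side" or "wrist"; returns a dict with "image" (400x640x3 uint8, blue, green, red), "range_z" (400x640 float32, m along the optical axis (not along the pixel's ray), 0 where there is no reading), "fx", "fy", "cx", "cy" (pixels), "dist" ([k1, k2, p1, p2, k3] as OpenCV has them; the pictures are not rectified), "pose" (4x4, takes a point from camera to world coordinates). Camera axes: x right, y down, z forward; pixel columns grow to the right and rows downward; lengths in m; the calibration is good to about 2 mm. A picture is of the moment at which its call begins.
- r.sign_off(): hands the job in; it is judged then, once.
Trained networks look in a picture, given as the dict that the camera call returned (one of the last four; its "shot" number tells which), for a name from the list of things; names that differ only in an ending like _2 or _b are one class to them, and where a whole thing is asked for, a point or a joint stands for the part that bears it (a point fixed in the world has none). Each returns a list of dicts, best first, with "conf" (0 to 1); they miss things now and then, are a little off and sometimes report something else, mostly with a low value. They report only what shows in the picture. A call takes as long as a camera call.
- boxes_of(picture, query): "box" ([left, top, right, bottom] as shares, 0 to 1, of the picture: columns of its width, rows of its height, round what is visible of it).
The state is a dict: "time_s": time; "qpos": joint angles; "qvel": joint speeds; "joint_efforts": joint torques, N m; "tcp_pos": TCP position; "tcp_rot": TCP orientation; "contact_force": force on the tool from outside, world axes, zero at the start; "torque": the same for the moment, N m; "gripper_width": finger opening in m; "gripper_force": force on a finger pad.
Only numpy, scipy, OpenCV 4.12 (cv2) and the standard library are available. Lean on these libraries where they do the work, as an engineer would, in place of code of your own. Each camera call takes 0.05 s, during which the arm holds its last target. There are 200 camera calls.

## Task

Lift the clear cover off the key stand by its knob and set it down upright on the bare counter beside the stand. Take the red-headed key out of the stand, work it past the sticky pins until it is fully home in the lock on top of the blue cash box, and turn it clockwise (seen from above) as far as it goes, about a quarter turn. The lock springs back, so finish while still gripping the key and holding it turned so that the bolt stays drawn; leave the pitcher, the porcelain cups and the cup stack where they stand.

Things in the scene. Friction and masses are not known exactly. Their poses are not given: they have to be found in the camera images.
- cover_knob (a point): Centre of the round wooden knob (26 mm diameter, 20 mm high) on top of a loose clear plastic bell cover, open below, 140 g, 100 mm diameter, 100 mm high without knob, standing on the key stand's disc. The point is 117 mm above the cover's lower edge, the knob's underside 107 mm. z up. Raise it over 90 mm before moving sideways, to clear the key inside.
- stand: Fixed key stand: wooden disc 130 mm in diameter, 12 mm thick, with a dark wooden block 36 x 22 mm on its middle, top 34 mm above the counter. A slot 23.5 x 9.5 mm, 14 mm deep, long side along the stand's x, holds the key upright; the key's top is 98 mm above the counter. Origin on the counter under the centre; z up.
- key: Loose key, 50 g, 78 mm long, upright in the stand. Origin at its lower end, on its long axis; z up towards the head. From the lower end: flat steel bit 22 mm (key's x) by 8 mm (y), 14 mm high, lowest 3 mm narrowed to 19 x 5.5; round neck 5 mm thick from 14 to 42 mm (12 mm collar just under the head); red head 42 to 78 mm. The bit fits slots either way round.
- key_head (a point): Centre of the key's red plastic head, 60 mm above the lower end of the key. The head is 36 mm wide along the key's x, 12 mm thick along the key's y, 36 mm high. Pinch it across its 12 mm thickness from above. Its axes are the key's.
- keyhole (a point): Centre of the keyhole's mouth, on a 44 mm square steel plate 92 mm above the counter, on top of the cash box. Slot 23.5 mm along this point's x, 9.5 mm along its y, slightly chamfered; z up. The plate is 16 mm thick; two sprung pins in it take about 5 to 15 N of push to pass (least with a small twisting wiggle). The cylinder's floor, where the fully home key's lower end stands, is 32 mm below this point.
- cylinder (a joint): Turn of the lock cylinder under the plate (rad): 0 at rest, slot in line with the keyhole; grows clockwise seen from above to a hard stop at 1.45. A spring turns it back (about 0.1 Nm at the stop); it lags the key by about 0.07. It turns only with the key's lower end over 30 mm below the mouth, and draws the steel bolt on the box's front.
- pitcher_mid (a point): Middle of a steel milk pitcher, 72 x 113 x 104 mm, 52 mm above its foot; loose, must not be moved.
- cups_mid (a point): Middle of two stacked white porcelain cups, 82 mm in diameter, 89 mm high, 44 mm above the foot; loose, must not be moved.
- sleeves_mid (a point): Middle of a brown paper cup stack, 68 mm in diameter, 114 mm high, 57 mm above its foot; loose, must not be moved.
- cashbox: Fixed blue cash box, 120 mm along its x, 154 mm along its y, 90 mm high, lock in the middle of its top. Origin on the counter under its centre (under the keyhole); z up.

How it is judged:
By the outcome, as a careful person would: the job done as asked, in the order asked, and still so for the second after the job is handed in, while the arm keeps its last pose, push and grip.
It also fails if it takes over 72 s, if anything falls off the work surface, if the arm or the gripper's body presses on something with over 40 N, if the wrist force passes 120 N, or if a joint passes its speed limit or range.

## Working session

There is one attempt and no reset: what is moved stays moved. The work goes in short steps, Python scripts to look and compute and a tool call to move; the robot and the scene stay as the last step left them, time stands still between calls to the robot, and variables do not carry over. Pictures are saved under pics/ and viewed, at most 10 in all, crops included, and the job is handed in when it is done.

Besides the shell and the picture viewer there is one more tool, called after "Call:" in YAML: its name, and indented under it one key for each argument. apply_moves: Moves the arm, as the interface text tells. Its arguments: {"type":"object","properties":{"rows":{"type":"string"},"squeeze":{"type":"number"}},"required":["rows"]}

```bash
mkdir -p pics
cat > h.py <<'E'
import numpy as np, cv2, json
from bench import r, grab_frame, boxes_of
def world(f):
    H,W=f['range_z'].shape
    u,v=np.meshgrid(np.arange(W),np.arange(H))
    K=np.array([[f['fx'],0,f['cx']],[0,f['fy'],f['cy']],[0,0,1.]])
    p=cv2.undistortPoints(np.stack([u,v],-1).reshape(-1,1,2).astype(np.float64),K,np.array(f['dist'],float)).reshape(H,W,2)
    z=f['range_z']
    c=np.stack([p[...,0]*z,p[...,1]*z,z],-1)
    P=np.array(f['pose'])
    w=c@P[:3,:3].T+P[:3,3]
    w[z==0]=np.nan
    return w
def px(f,pts):
    P=np.linalg.inv(np.array(f['pose'])); K=np.array([[f['fx'],0,f['cx']],[0,f['fy'],f['cy']],[0,0,1.]])
    return cv2.projectPoints(np.array(pts,float).reshape(-1,3),cv2.Rodrigues(P[:3,:3])[0],P[:3,3],K,np.array(f['dist'],float))[0].reshape(-1,2)
E
python3 - <<'E'
from h import *
o=r.get_obs(); print(o, r.nose_length)
for n in ['scene','side','wrist']:
    f=grab_frame(n); cv2.imwrite(f'pics/{n}0.png',f['image']); w=world(f); np.savez(f'{n}0.npz',w=w,img=f['image'])
    print(n,np.round(f['pose'],3).tolist(),f['fx'])
    for q in ['cover_knob','stand','key','key_head','keyhole','pitcher_mid','cups_mid','sleeves_mid','cashbox']:
        for b in boxes_of(f,q)[:2]:
            l,t,R,B=np.array(b['box'])*[640,400,640,400]
            c=w[int(t):int(B)+1,int(l):int(R)+1].reshape(-1,3)
            print(q,round(b['conf'],2),[int(x) for x in(l,t,R,B)],np.round(np.nanmedian(c,0),3), np.round(w[int((t+B)/2),int((l+R)/2)],3))
E
```

```text
{'time_s': 0.0, 'qpos': array([-0.10257123,  0.43523321,  0.02499161,  1.57408492, -0.01161425,
        1.13397521, -0.07510197]), 'qvel': array([0.00168333, 0.00099404, 0.00016373, 0.00036789, 0.00039516,
       0.00015083, 0.00192788]), 'joint_efforts': array([ 3.89017032e-04, -6.67853522e+01,  9.84863900e-01, -3.14464223e+01,
       -6.05165795e-02,  4.27553023e-02,  1.12382318e-04]), 'tcp_pos': array([ 6.24514472e-01, -7.93007328e-05,  2.33943517e-01]), 'tcp_rot': array([-2.22087168e+00, -2.22059774e+00,  1.87213743e-03]), 'contact_force': array([-0.41951369,  0.28224237, -0.11242031]), 'torque': array([-0.00293173,  0.01086802, -0.03151722]), 'gripper_force': 0.0, 'gripper_width': 0.09143873821010104} 0.008
scene [[-0.854, -0.28, 0.439, 0.133], [-0.521, 0.448, -0.727, 0.76], [0.007, -0.849, -0.528, 0.701], [0.0, 0.0, 0.0, 1.0]] 381.6074807942661
cover_knob 0.58 [377, 157, 405, 201] [ 0.521 -0.308  0.062] [ 0.512 -0.293  0.095]
cover_knob 0.35 [296, 211, 356, 272] [0.541 0.088 0.089] [0.525 0.098 0.091]
stand 0.59 [371, 193, 411, 207] [ 0.501 -0.292  0.011] [ 0.502 -0.29   0.019]
[... 824 characters left out ...]
4  0.056] [nan nan nan]
pitcher_mid 0.75 [312, 166, 333, 205] [ 0.649 -0.123  0.059] [ 0.642 -0.111  0.079]
cups_mid 0.55 [333, 138, 355, 174] [ 0.696 -0.303  0.054] [ 0.684 -0.287  0.071]
sleeves_mid 0.55 [224, 231, 256, 280] [0.644 0.245 0.079] [0.621 0.255 0.09 ]
cashbox 0.84 [283, 199, 349, 263] [0.543 0.043 0.083] [nan nan nan]
wrist [[1.0, -0.001, 0.002, 0.626], [-0.0, -0.968, -0.252, 0.068], [0.002, 0.252, -0.968, 0.385], [0.0, 0.0, 0.0, 1.0]] 318.16520620293534
keyhole 0.81 [143, 32, 319, 230] [0.548 0.055 0.09 ] [0.551 0.056 0.092]
pitcher_mid 0.94 [318, 252, 378, 313] [ 0.641 -0.102  0.101] [0.635 0.026 0.309]
cashbox 0.59 [141, 32, 321, 230] [0.548 0.055 0.09 ] [0.551 0.056 0.092]
```

Run:
```python
from h import *
im=cv2.imread('pics/side0.png')[120:310,190:450]
cv2.imwrite('pics/a.png',cv2.resize(im,None,fx=3,fy=3,interpolation=cv2.INTER_CUBIC))
```

```text
(no output)
```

View pics/a.png

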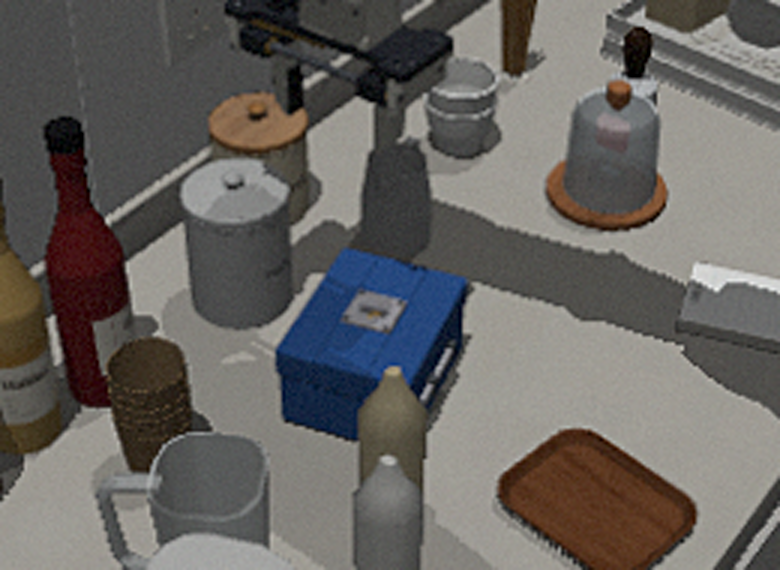

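View pics/wrist0.png

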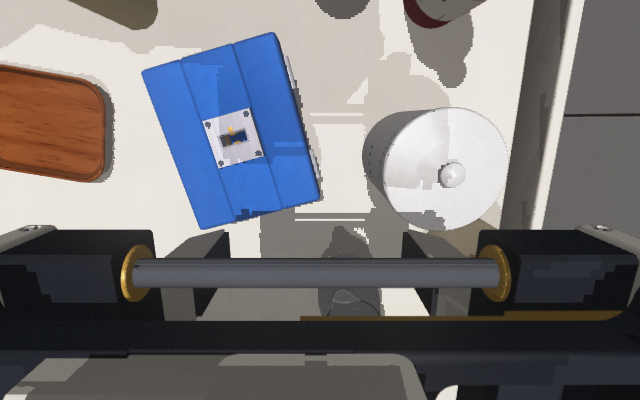

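Run:
```python
from h import *
S=np.load('side0.npz'); C=np.load('scene0.npz'); W=np.load('wrist0.npz')
for nm,D,(l,t,R,B) in [('side',S,(374,145,412,160)),('scene',C,(375,154,408,170))]:
    im=D['img'][t:B,l:R].astype(int); w=D['w'][t:B,l:R]
    m=(im[...,2]-im[...,0]>45)&(w[...,2]>0.1)
    v,u=np.nonzero(m); p=w[m]; print(nm,m.sum(),np.round(np.median(p,0),3),np.round(p.min(0),3) if len(p) else'',np.round(p.max(0),3) if len(p) else'',u.mean()+l,v.mean()+t)
    n=(w[...,2]>0.09); print(np.round(np.nanmedian(w[n],0),3))
# occupancy map 2cm
g={}
for D in(S,C,W):
    w=D['w'].reshape(-1,3); w=w[np.isfinite(w).all(1)]
    for x,y,z in w:
        k=(int(np.floor(x/.02)),int(np.floor(y/.02))); g.setdefault(k,[]).append(z)
print('cols y from 0.0 to -0.46; rows x')
for i in range(15,42): print('%.2f'%(i*.02),' '.join('%3d'%(np.percentile(g[(i,j)],90)*1000) if (i,j) in g else ' . ' for j in range(3,-24,-1)))
# plate
im=W['img'][95:180,195:275].astype(int); w=W['w'][95:180,195:275]
sat=im.max(-1)-im.min(-1)
m=((sat<40)&(im.min(-1)>90)).astype(np.uint8)
cn=max(cv2.findContours(m,cv2.RETR_EXTERNAL,cv2.CHAIN_APPROX_NONE)[0],key=cv2.contourArea)
from bench import grab_frame
f=grab_frame('wrist')
K=np.array([[f['fx'],0,f['cx']],[0,f['fy'],f['cy']],[0,0,1.]])
def plane(uv,z):
    p=cv2.undistortPoints(np.array(uv,float).reshape(-1,1,2),K,np.array(f['dist'],float)).reshape(-1,2)
    P=f['pose']; d=np.c_[p,np.ones(len(p))]@P[:3,:3].T; s=(z-P[2,3])/d[:,2]
    return P[:3,3]+d*s[:,None]
q=plane(cn.reshape(-1,2)+[195,95],.092); print('plate',cv2.minAreaRect((q[:,:2]*1000).astype(np.float32)))
yy,xx=np.mgrid[0:85,0:80]
hole=(im.max(-1)<110)&(cv2.drawContours(np.zeros_like(m),[cv2.convexHull(cn)],-1,1,-1)>0)
mm=cv2.morphologyEx(hole.astype(np.uint8),cv2.MORPH_OPEN,np.ones((3,3)))
v,u=np.nonzero(mm); h=plane(np.c_[u+195,v+95],.092); print('hole',len(u),cv2.minAreaRect((h[:,:2]*1000).astype(np.float32)))
cv2.imwrite('pics/b.png',cv2.resize(f['image'][95:180,195:275],None,fx=6,fy=6,interpolation=cv2.INTER_NEAREST))
```

```text
side 31 [ 0.525 -0.33   0.135] [ 0.515 -0.342  0.127] [ 0.536 -0.32   0.141] 396.0322580645161 149.2258064516129
[ 0.525 -0.328  0.111]
scene 30 [ 0.521 -0.327  0.137] [ 0.512 -0.341  0.128] [ 0.533 -0.32   0.14 ] 393.6 162.93333333333334
[ 0.524 -0.332  0.113]
cols y from 0.0 to -0.46; rows x
0.30   5   5   6 693   1   1   0   1   1   1   1   1   1   7  14  14  15  14  14   3   1   2   2   2   2   2   1
0.32   5   5 690 687  15   1   1   1   1   1   1   1   1  13  14  15  15  15  14   1   1   1   1   2   2   2   1
0.34   5   5 692 675  15   1   1   0   1   1   1   1   1  14  15  15  15  14  14   2   2   1   1   2   2   1   1
0.36   6   6 687 665  14   1   1   1   1   1   1   1   1  13  14  15  14  14  11   1   2   1   1   1   2   2   2
0.38  14  15 685 659   1   1   1   1   1   1   1   1   1   1   1   1  11  14   2   1   2   1   2   1   1   1   2
0.40   1   1 677 652   1   1   1   1   1   1   1   1   1   1   1   1   2   2   2   1   2   1   0   2   1   1   1
0.42   1   1 676 637   1   1   1   1   1   1   1   1   1   1   1   1   1   1   1   1   1   1   1   1   1   2   1
0.44   1   1 6
[... 1761 characters left out ...]
   3  61  85  .   .   .   .  144
0.76 131 134 135 135 133  .  112 105 111 111 111   1   1   1   1   1   0  -1   0   1   1   1   0  .   .   .   . 
0.78   1   1 131 132  .   .  100 112 118 115 113 111   1   1   1   1   1   1   1   1   2   0   0  .   .   .   . 
0.80   1   0   1   0  .   .  108 113 126 126 114 110   1   0   1   1   2   1   1   1   1   1   1   0  .   .   . 
0.82   1   1   1   0   1  .  108 112 113 113 112 110  .    1   1   1   1   0   0   1   1   1   1   1   3   0  . 
plate ((552.411376953125, 49.539520263671875), (44.10340881347656, 44.224857330322266), 15.041505813598633)
hole 241 ((559.8643798828125, 47.79079055786133), (17.283676147460938, 37.80321502685547), 74.590087890625)
```

View pics/b.png

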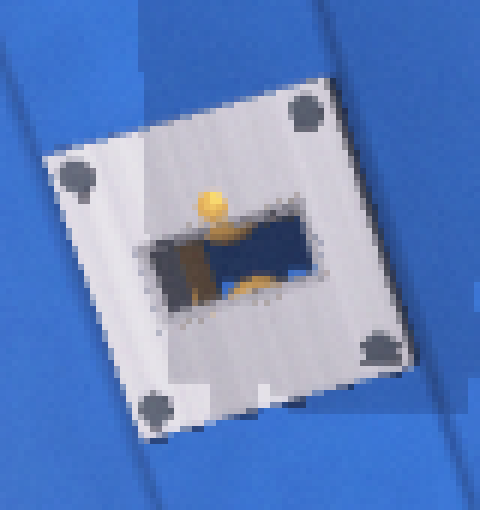

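Call:
apply_moves:
  rows: "-1 -0.039 -0.010 -0.002 0 0 0;-1 -0.039 -0.010 -0.002 0 0 0;-1 -0.039 -0.010 -0.002 0 0 0;-1 -0.039 -0.010 -0.002 0 0 0;-1 -0.039 -0.010 -0.002 0 0 0;-1 -0.039 -0.010 -0.002 0 0 0;-1 -0.039 -0.010 -0.002 0 0 0;-1 -0.039 -0.010 -0.002 0 0 0;-1 -0.039 -0.010 -0.002 0 0 0;-1 -0.039 -0.010 -0.002 0 0 0"
  squeeze: 15

```text
time_s: 2.38
tcp_pos: [0.5242, -0.3918, 0.255]
tcp_rot: [2.221, 2.221, 0.0]
contact_force: [1.3, -0.4, -0.5]
gripper_width: 0.0918
gripper_force: 0.0
```

```bash
cat >> h.py <<'E'
def plane(f,uv,z):
    K=np.array([[f['fx'],0,f['cx']],[0,f['fy'],f['cy']],[0,0,1.]])
    p=cv2.undistortPoints(np.array(uv,float).reshape(-1,1,2),K,np.array(f['dist'],float)).reshape(-1,2)
    P=np.array(f['pose']); d=np.c_[p,np.ones(len(p))]@P[:3,:3].T; s=(z-P[2,3])/d[:,2]
    return P[:3,3]+d*s[:,None]
E
python3 - <<'E'
from h import *
f=grab_frame('wrist'); cv2.imwrite('pics/c.png',f['image']); o=r.get_obs(); print(o['tcp_pos'],o['tcp_rot'],o['qpos'])
w=world(f); np.savez('w1.npz',w=w,img=f['image'],pose=f['pose'])
print(boxes_of(f,'cover_knob')[:2],boxes_of(f,'stand')[:1],boxes_of(f,'key_head')[:1])
E
```

```text
[ 0.51929078 -0.40215912  0.25532413] [ 2.23010939  2.20795721 -0.00987055] [ 0.48202979  0.4711489   0.14121873  1.46852697 -0.06120387  1.20442033
  0.61987037]
[{'box': [0.4188, 0.1935, 0.5748, 0.445], 'conf': 0.62}] [{'box': [0.4111, 0.1665, 0.5837, 0.416], 'conf': 0.94}] []
```

View pics/c.png

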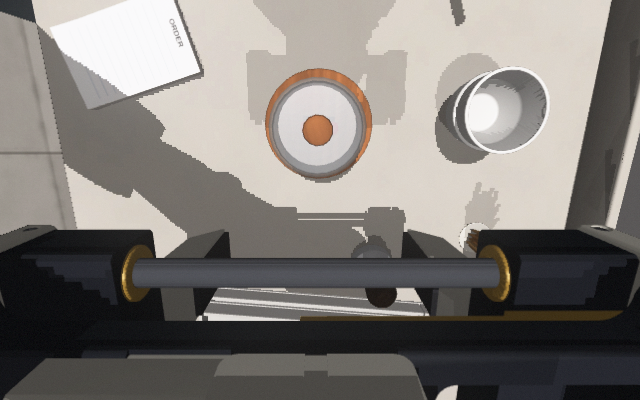

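Run:
```python
from h import *
f=grab_frame('wrist'); w=world(f); o=r.get_obs(); print(o['tcp_pos'],o['tcp_rot'])
im=f['image'].astype(int)
m=np.zeros((400,640),np.uint8); m[105:155,295:342]=1
m&=((im[...,2]-im[...,0]>50)).astype(np.uint8)
n,l,st,c=cv2.connectedComponentsWithStats(m); k=1+np.argmax(st[1:,4]); print(st[k],c[k],plane(f,c[k],.139), np.nanmedian(w[l==k],0))
t=w[260:305,360:400].reshape(-1,3); print('dark',np.round(np.nanpercentile(t,[10,50,90],axis=0),3))
```

```text
[ 0.52511362 -0.38956606  0.254478  ] [-2.22142662e+00 -2.22063800e+00 -9.98120416e-04]
[303 115  29  31 701] [317.17974322 130.07988588] [[ 0.52752555 -0.33364604  0.139     ]] [ 0.52738429 -0.3335734   0.13932928]
dark [[ 0.539 -0.559  0.017]
 [ 0.546 -0.365  0.329]
 [ 0.607 -0.361  0.331]]
```

Call:
apply_moves:
  rows: "-1 0.019 0.001 0 0 0 0;-1 0.019 0.001 0 0 0 0;-1 0.019 0 0 0 0 0;-1 0 0 0.03 0 0 0;-1 0 0 0.03 0 0 0;-1 0 0 0.03 0 0 0;-1 0 0 0.022 0 0 0;-1 0 0 0.012 0 0 0;-1 0 0 0.006 0 0 0;-1 0 0 0 0 0 0"
  squeeze: 15

```text
time_s: 3.47
tcp_pos: [0.5272, -0.3317, 0.124]
tcp_rot: [-2.219, -2.222, -0.0]
contact_force: [0.2, 1.0, 0.4]
gripper_width: 0.0919
gripper_force: 0.0
```

Call:
apply_moves:
  rows: "0 0 0 0 0 0 0;0.3 0 0 0 0 0 0;1 0 0 0 0 0 0;1 0 0 0 0 0 0;1 0 0 0 0 0 0;1 0 0 0 0 0 0;1 0 0 0 0 0 0;1 0 0 0 0 0 0;1 0 0 0 0 0 0;1 0 0 0 0 0 0"

```text
time_s: 4.3
tcp_pos: [0.527, -0.333, 0.1247]
tcp_rot: [-2.222, -2.221, 0.0]
contact_force: [1.2, -0.4, 0.6]
gripper_width: 0.0299
gripper_force: 0.0
```

Call:
apply_moves:
  rows: "1 0 0 0 0 0 0;1 0 0 0 0 0 0;1 0 0 0 0 0 0;1 0 0 0 0 0 0;1 0 0 -0.005 0 0 0;1 0 0 -0.015 0 0 0;1 0 0 -0.025 0 0 0;1 0 0 -0.03 0 0 0;1 0 0 -0.03 0 0 0;1 0 0 -0.02 0 0 0"

```text
time_s: 5.13
tcp_pos: [0.5276, -0.3334, 0.2531]
tcp_rot: [2.22, 2.219, 0.002]
contact_force: [0.7, 0.6, -1.1]
gripper_width: 0.0258
gripper_force: 15.0
```

Run:
```python
from h import *
f=grab_frame('side'); o=r.get_obs(); print(o['tcp_pos'],o['gripper_width'],o['gripper_force'],o['contact_force'])
cv2.imwrite('pics/d.png',cv2.resize(f['image'][90:240,300:460],None,fx=4,fy=4,interpolation=cv2.INTER_CUBIC))
```

```text
[ 0.52895233 -0.33421526  0.25666871] 0.025762747485311377 14.999851137399673 [ 1.57131063 -1.47110417  2.86219255]
```

View pics/d.png

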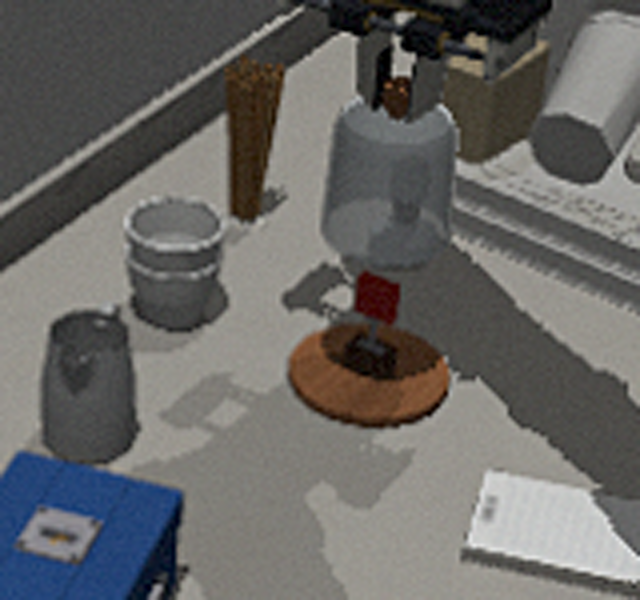

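Call:
apply_moves:
  rows: "1 0.008 -0.003 0 0 0 0;1 0.015 -0.006 0 0 0 0;1 0.023 -0.009 0 0 0 0;1 0.027 -0.010 0 0 0 0;1 0.027 -0.010 0 0 0 0;1 0.025 -0.010 0 0 0 0;1 0.020 -0.008 0.005 0 0 0;1 0.015 -0.006 0.010 0 0 0;1 0.010 -0.004 0.015 0 0 0;1 0.003 -0.001 0.02 0 0 0"

```text
time_s: 6.02
tcp_pos: [0.459, -0.1573, 0.1993]
tcp_rot: [-2.218, -2.224, -0.001]
contact_force: [-0.1, -0.6, -1.5]
gripper_width: 0.0254
gripper_force: 15.0
```

Call:
apply_moves:
  rows: "1 0 0 0.02 0 0 0;1 0 0 0.02 0 0 0;1 0 0 0.018 0 0 0;1 0 0 0.010 0 0 0;1 0 0 0.006 0 0 0;1 0 0 0.003 0 0 0;1 0 0 0 0 0 0;1 0 0 0 0 0 0;1 0 0 0 0 0 0;1 0 0 0 0 0 0"

```text
time_s: 6.85
tcp_pos: [0.4605, -0.1601, 0.1234]
tcp_rot: [2.221, 2.22, 0.001]
contact_force: [0.3, -0.0, -1.9]
gripper_width: 0.0255
gripper_force: 15.0
```

Call:
apply_moves:
  rows: "1 0 0 0.002 0 0 0;1 0 0 0.002 0 0 0;1 0 0 0.001 0 0 0;1 0 0 0.001 0 0 0;1 0 0 0.001 0 0 0;1 0 0 0.001 0 0 0;1 0 0 0.001 0 0 0;1 0 0 0 0 0 0;1 0 0 0 0 0 0;1 0 0 0 0 0 0"

```text
time_s: 7.68
tcp_pos: [0.46, -0.16, 0.1138]
tcp_rot: [2.221, 2.221, 0.0]
contact_force: [-0.3, 0.4, -0.9]
gripper_width: 0.0251
gripper_force: 15.0
```

Call:
apply_moves:
  rows: "1 0 0 0.001 0 0 0;1 0 0 0 0 0 0;1 0 0 0 0 0 0;1 0 0 0 0 0 0;1 0 0 0 0 0 0;1 0 0 0 0 0 0;1 0 0 0 0 0 0;1 0 0 0 0 0 0;1 0 0 0 0 0 0;1 0 0 0 0 0 0"

```text
time_s: 8.52
tcp_pos: [0.46, -0.16, 0.1127]
tcp_rot: [2.222, 2.221, 0.0]
contact_force: [-0.4, 0.7, -0.6]
gripper_width: 0.0256
gripper_force: 15.0
```

Call:
apply_moves:
  rows: "1 0 0 0.001 0 0 0;1 0 0 0 0 0 0;0.4 0 0 0 0 0 0;0 0 0 0 0 0 0;-0.5 0 0 0 0 0 0;-1 0 0 0 0 0 0;-1 0 0 0 0 0 0;-1 0 0 0 0 0 0;-1 0 0 0 0 0 0;-1 0 0 0 0 0 0"

```text
time_s: 9.35
tcp_pos: [0.46, -0.16, 0.1117]
tcp_rot: [2.221, 2.221, 0.0]
contact_force: [-0.6, 0.1, -0.2]
gripper_width: 0.0694
gripper_force: 0.0
```

Call:
apply_moves:
  rows: "-1 0 0 0 0 0 0;-1 0 0 0 0 0 0;-1 0 0 -0.01 0 0 0;-1 0 0 -0.02 0 0 0;-1 0 0 -0.03 0 0 0;-1 0 0 -0.04 0 0 0;-1 0 0 -0.04 0 0 0;-1 0 0 0 0 0 0;-1 0 0 0 0 0 0;-1 0 0 0 0 0 0"

```text
time_s: 10.18
tcp_pos: [0.4598, -0.16, 0.2522]
tcp_rot: [2.221, 2.221, 0.001]
contact_force: [0.0, -0.1, -1.3]
gripper_width: 0.0916
gripper_force: 0.0
```

Call:
apply_moves:
  rows: "-1 -0.012 0.003 0 0 0 0;-1 -0.025 0.007 0 0 0 0;-1 -0.033 0.009 0 0 0 0;-1 -0.035 0.010 0 0 0 0;-1 -0.035 0.010 0 0 0 0;-1 -0.035 0.010 0 0 0 0;-1 -0.030 0.009 0 0 0 0;-1 -0.020 0.006 0 0 0 0;-1 -0.010 0.003 0 0 0 0;-1 0 0 0 0 0 0"

```text
time_s: 11.02
tcp_pos: [0.5259, -0.3969, 0.2497]
tcp_rot: [-2.223, -2.216, 0.003]
contact_force: [-0.6, 0.4, -0.0]
gripper_width: 0.0918
gripper_force: 0.0
```

Run:
```python
from h import *
f=grab_frame('wrist'); f=grab_frame('wrist'); f=grab_frame('wrist'); w=world(f); o=r.get_obs(); print(o['tcp_pos'],o['tcp_rot'],f['pose'][:3,3])
im=f['image'].astype(int)
m=((im[...,2]-im[...,1]>60)&(im[...,2]-im[...,0]>60)&(w[...,2]>.05)&(w[...,2]<.12)).astype(np.uint8); m[220:]=0
n,l,st,c=cv2.connectedComponentsWithStats(m); k=1+np.argmax(st[1:,4]); print(st[k],c[k])
a=w[l==k]; t=a[a[:,2]>.095]; print(len(a),len(t),t.mean(0),cv2.minAreaRect((t[:,:2]*1000).astype(np.float32)))
v,u=np.nonzero((l==k)&(w[...,2]>.095)); q=plane(f,np.c_[u,v],.098)
R=cv2.minAreaRect((q[:,:2]*1000).astype(np.float32)); print(R, np.linalg.svd(q[:,:2]-q[:,:2].mean(0),full_matrices=False)[2][0])
b=w[80:200,250:400].reshape(-1,3); b=b[(abs(b[:,2]-.034)<.004)]; print('block',len(b),cv2.minAreaRect((b[:,:2]*1000).astype(np.float32)))
cv2.imwrite('pics/e.png',cv2.resize(f['image'][60:220,220:420],None,fx=4,fy=4,interpolation=cv2.INTER_NEAREST))
g=grab_frame('side'); W=world(g); b=W.reshape(-1,3); s=(abs(b[:,0]-.46)<.08)&(abs(b[:,1]+.16)<.08)&(b[:,2]>.105); print('cover',np.nanmean(b[s],0),np.nanmax(b[s],0))
```

```text
[ 0.52688262 -0.39317038  0.25101949] [-2.21870818e+00 -2.22131855e+00 -8.36436615e-04] [ 0.52816709 -0.32614514  0.40114369]
[298 119  39  14 473] [316.794926   125.64270613]
473 453 [ 0.52960993 -0.33313936  0.0977853 ] ((529.294921875, -333.09295654296875), (11.422201156616211, 34.84508514404297), 87.95220184326172)
((529.2991943359375, -333.06085205078125), (11.376882553100586, 34.567466735839844), 87.96029663085938) [ 0.99961743 -0.02765866]
block 229 ((529.7034301757812, -333.2891540527344), (21.996355056762695, 35.91958236694336), 87.93559265136719)
cover [ 0.45782942 -0.1567795   0.12065409] [ 0.47189416 -0.14644916  0.12951227]
```

View pics/e.png

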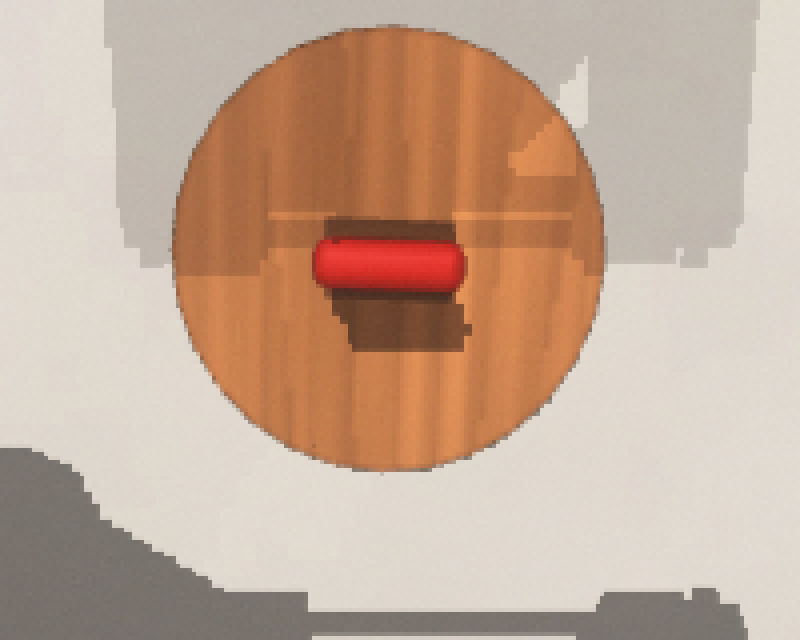

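Call:
apply_moves:
  rows: "-1 0.0305 0.001 0 0 0 0;-1 0.0305 0.001 0 0 0 0;-1 0 0 0 0 0 -0.12;-1 0 0 0 0 0 -0.12;-1 0 0 0 0 0 -0.12;-1 0 0 0 0 0 -0.12;-1 0 0 0 0 0 -0.12;-1 0 0 0 0 0 -0.12;-1 0 0 0 0 0 -0.12;-1 0 0 0 0 0 -0.12"

```text
time_s: 12.05
tcp_pos: [0.529, -0.3323, 0.2522]
tcp_rot: [0.933, 3.0, 0.0]
contact_force: [0.9, 0.3, 0.1]
gripper_width: 0.0918
gripper_force: 0.0
```

Call:
apply_moves:
  rows: "0 0 0 0 0 0 -0.115;0 0 0 0 0 0 -0.115;0 0 0 0 0 0 -0.115;0 0 0 0 0 0 -0.115;0 0 0 0 0 0 -0.115;0 0 0 0.04 0 0 0;0 0 0 0.03 0 0 0;0 0 0 0 0 0 0;0 0 0 0 0 0 0;0 0 0 0 0 0 0"

```text
time_s: 12.88
tcp_pos: [0.5299, -0.3336, 0.1837]
tcp_rot: [0.055, 3.139, -0.001]
contact_force: [0.1, -0.0, 0.9]
gripper_width: 0.0462
gripper_force: 0.0
```

```bash
cat >> h.py <<'E'
def st(n=4):
    P=[];Q=[]
    for i in range(n):
        grab_frame('wrist'); o=r.get_obs(); P.append(o['tcp_pos']); R=cv2.Rodrigues(np.array(o['tcp_rot'],float))[0]; Q.append(np.r_[np.degrees(np.arctan2(R[1,1],R[0,1])),R[2,1],R[2,0]])
    print('tcp',np.round(P,4).tolist(),'mean',np.round(np.mean(P,0),4),'yawy',np.round(Q,3).mean(0),'q7',o['qpos'][6],'F',o['contact_force'],'w',o['gripper_width'],o['gripper_force'],o['time_s'])
E
python3 - <<'E'
from h import *
st()
E
```

```text
tcp [[0.5302, -0.334, 0.1841], [0.5303, -0.3342, 0.1842], [0.5301, -0.3343, 0.184], [0.5299, -0.3343, 0.1837]] mean [ 0.5301 -0.3342  0.184 ] yawy [ 8.796775e+01 -1.500000e-03 -3.000000e-03] q7 1.9175684366031946 F [-0.56428422  0.30459061  0.1680356 ] w 0.0460123052808441 0.0 13.0833
```

Call:
apply_moves:
  rows: "0 0 0.001 0.02 0 0 0;0 0 0 0.03 0 0 0;0 0 0 0.03 0 0 0;0 0 0 0.02 0 0 0;0 0 0 0.008 0 0 0;0 0 0 0.003 0 0 0;0 0 0 0 0 0 0;0.5 0 0 0 0 0 0;1 0 0 0 0 0 0;1 0 0 0 0 0 0"
  squeeze: 10

```text
time_s: 13.92
tcp_pos: [0.5298, -0.3334, 0.0722]
tcp_rot: [0.056, 3.139, -0.002]
contact_force: [0.4, -0.6, -0.1]
gripper_width: 0.0304
gripper_force: 0.0
```

Call:
apply_moves:
  rows: "1 0 0 0 0 0 0;1 0 0 0 0 0 0;1 0 0 0 0 0 0;1 0 0 0 0 0 0;1 0 0 0 0 0 0;1 0 0 0 0 0 0;1 0 0 0 0 0 0;1 0 0 0 0 0 0;1 0 0 0 0 0 0;1 0 0 0 0 0 0"

```text
time_s: 14.75
tcp_pos: [0.5292, -0.3331, 0.071]
tcp_rot: [0.056, 3.141, -0.0]
contact_force: [-1.4, 0.9, 5.9]
gripper_width: 0.0122
gripper_force: 10.0
```

Call:
apply_moves:
  rows: "1 0 0 0 0 0 0;1 0 0 0 0 0 0;1 0 0 0 0 0 0;1 0 0 -0.004 0 0 0;1 0 0 -0.006 0 0 0;1 0 0 -0.010 0 0 0;1 0 0 -0.015 0 0 0;1 0 0 -0.02 0 0 0;1 0 0 -0.02 0 0 0;1 0 0 0 0 0 0"
  squeeze: 50

```text
time_s: 15.58
tcp_pos: [0.5312, -0.334, 0.1506]
tcp_rot: [0.056, 3.135, -0.005]
contact_force: [1.1, -1.3, 0.3]
gripper_width: 0.0122
gripper_force: 50.0
```

Run:
```python
from h import *
st()
f=grab_frame('scene'); g=grab_frame('side')
cv2.imwrite('pics/g.png',np.hstack([cv2.resize(x['image'][t:t+100,l:l+100],(400,400),interpolation=cv2.INTER_CUBIC) for x,l,t in((f,350,120),(g,350,110))]))
```

```text
tcp [[0.5304, -0.3337, 0.1487], [0.5295, -0.3333, 0.1471], [0.5289, -0.3329, 0.146], [0.5285, -0.3328, 0.1453]] mean [ 0.5293 -0.3332  0.1468] yawy [ 8.794225e+01 -7.500000e-04 -1.250000e-03] q7 1.9065482524863293 F [-0.3860532   0.76749406  0.3126559 ] w 0.011917204291329555 49.99989867210388 15.7833
```

View pics/g.png

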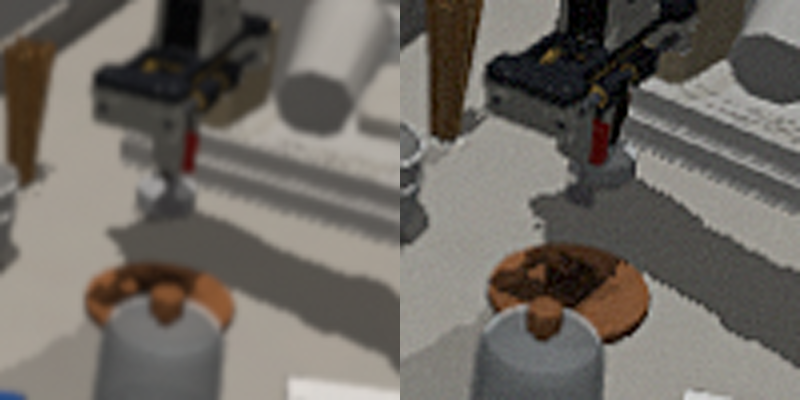

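Call:
apply_moves:
  rows: "1 0 0 -0.03 0 0 0;1 0 0 -0.035 0 0 0;1 -0.004 0.015 -0.023 0 0 0;1 -0.007 0.030 0 0 0 0;1 -0.007 0.038 0 0 0 0;1 -0.007 0.039 0 0 0 0;1 -0.007 0.039 0 0 0 0;1 -0.007 0.039 0 0 0 0;1 -0.007 0.039 0 0 0 0;1 -0.007 0.039 0 0 0 0"

```text
time_s: 16.72
tcp_pos: [0.5916, -0.0553, 0.233]
tcp_rot: [-0.057, -3.14, 0.0]
contact_force: [1.3, -0.2, -0.3]
gripper_width: 0.0114
gripper_force: 50.0
```

Call:
apply_moves:
  rows: "1 -0.007 0.039 0 0 0 0;1 -0.007 0.034 0 0 0 0;1 -0.007 0.025 0 0 0 0;1 -0.005 0.010 0 0 0 0;1 0 0 0 0 0 -0.1;1 0 0 0 0 0 -0.1;1 0 0 0 0 0 -0.1;1 0 0 0 0 0 0;1 0 0 0 0 0 0;1 0 0 0 0 0 0"

```text
time_s: 17.55
tcp_pos: [0.6217, 0.0493, 0.2333]
tcp_rot: [0.407, -3.114, 0.0]
contact_force: [0.5, -0.4, 0.4]
gripper_width: 0.0115
gripper_force: 50.0
```

```bash
cat >> h.py <<'E'
def plate(f,z=.092):
    w=world(f); im=f['image'].astype(int); sat=im.max(-1)-im.min(-1)
    m=((abs(w[...,2]-z)<.01)&(sat<45)&(im.min(-1)>60)&(abs(w[...,0]-.552)<.04)&(abs(w[...,1]-.05)<.04)).astype(np.uint8)
    cs=cv2.findContours(m,cv2.RETR_EXTERNAL,cv2.CHAIN_APPROX_NONE)[0]
    cn=cv2.convexHull(max(cs,key=cv2.contourArea)).reshape(-1,2)
    q=plane(f,cn,z); print('px',cn.mean(0),'plate',cv2.minAreaRect((q[:,:2]*1000).astype(np.float32)), 'depthz',np.nanmedian(w[m>0][:,2]))
E
python3 - <<'E'
from h import *
st()
f=grab_frame('wrist'); plate(f); plate(grab_frame('wrist'))
cv2.imwrite('pics/i.png',f['image'])
E
```

```text
tcp [[0.6217, 0.0494, 0.2335], [0.6218, 0.0496, 0.2336], [0.6218, 0.0497, 0.2337], [0.6218, 0.0498, 0.2337]] mean [0.6218 0.0496 0.2336] yawy [105.00475   0.        0.     ] q7 1.5146637547832855 F [0.73102153 0.39143369 0.06760212] w 0.011703960730054233 50.00007927417755 17.75
px [339.         117.36363636] plate ((552.1463623046875, 49.485931396484375), (44.62405014038086, 44.02674102783203), 14.990080833435059) depthz 0.09248759438475634
px [338.90909091 117.18181818] plate ((552.168701171875, 49.51715850830078), (44.629234313964844, 43.99933624267578), 15.01197338104248) depthz 0.09248282363923521
```

View pics/i.png

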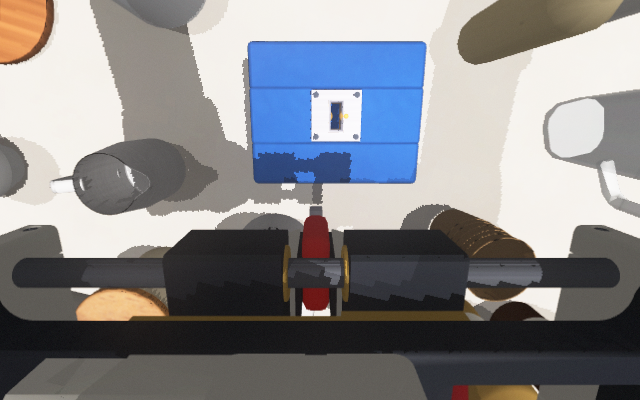

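Run:
```python
from h import *
f=grab_frame('wrist'); w=world(f); o=r.get_obs(); t=o['tcp_pos']
R=cv2.Rodrigues(np.array(o['tcp_rot'],float))[0]
loc=(w-t)@R   # tool coords
im=f['image']
m=(abs(loc[...,0])<.03)&(abs(loc[...,1])<.02)&(loc[...,2]>-.04)&(loc[...,2]<.07)
for z0 in np.arange(-.03,.065,.006):
    s=m&(loc[...,2]>=z0)&(loc[...,2]<z0+.006)
    if s.sum()>3: p=loc[s]; print('%.3f'%z0,s.sum(),'x',np.round(np.percentile(p[:,0],[2,50,98])*1000,1),'y',np.round(np.percentile(p[:,1],[2,50,98])*1000,1))
```

```text
-0.030 1178 x [-15.9   8.7  17.4] y [-6.6 -0.2  7.5]
-0.024 296 x [ 7.5 10.4 18.1] y [-10.8  -0.2  10.4]
-0.018 238 x [ 7.5  9.6 18.1] y [-11.8  -0.4  11.4]
-0.012 232 x [ 7.5  9.6 18.1] y [-12.7   0.3  12.5]
-0.006 223 x [ 7.6  9.5 18. ] y [-13.4  -0.4  13.2]
-0.000 167 x [ 7.6  9.4 18. ] y [-13.8   0.1  13.3]
0.006 16 x [7.6 9.1 9.5] y [-10.7   6.9  10.2]
0.030 12 x [ 8.1  9.  10.6] y [-3.5 -1.7  2.8]
0.036 85 x [ 7.6  9.9 11.1] y [-4.2  0.1  3.2]
0.042 29 x [10.4 10.8 11. ] y [-3.7 -0.5  3.3]
```

Call:
apply_moves:
  rows: "1 0.02 0.005 0 0 0 0;1 0.025 0.007 0 0 0 0;1 0.0173 0.005 0 0 0 0;1 0.005 0.001 0.02 0 0 0;1 0 0 0.025 0 0 0;1 0 0 0.02 0 0 0;1 0 0 0.01 0 0 0;1 0 0 0.007 0 0 0;1 0 0 0 0 0 0;1 0 0 0 0 0 0"

```text
time_s: 18.73
tcp_pos: [0.5526, 0.0499, 0.1522]
tcp_rot: [-0.414, 3.114, 0.0]
contact_force: [0.0, -0.5, -0.5]
gripper_width: 0.012
gripper_force: 50.0
```

Call:
apply_moves:
  rows: "1 0 0 0 0 0 0;1 0 0 0 0 0 0;1 0 0 0 0 0 0;1 0 0 0 0 0 0;1 0 0 0 0 0 0;1 0 0 0 0 0 0;1 0 0 0 0 0 0;1 0 0 0 0 0 0;1 0 0 0 0 0 0;1 0 0 0 0 0 0"

```text
time_s: 19.57
tcp_pos: [0.5522, 0.0497, 0.1517]
tcp_rot: [-0.414, 3.114, -0.0]
contact_force: [0.6, 0.6, -0.3]
gripper_width: 0.012
gripper_force: 50.0
```

Run:
```python
from h import *
st()
```

```text
tcp [[0.5521, 0.0497, 0.1517], [0.5522, 0.0497, 0.1517], [0.5521, 0.0497, 0.1517], [0.5521, 0.0497, 0.1517]] mean [0.5521 0.0497 0.1517] yawy [105.1315   0.       0.    ] q7 1.462841717021926 F [-0.72592724  1.26914261 -0.30827595] w 0.011716532235853932 49.99985754489899 19.7667
```

Call:
apply_moves:
  rows: "1 0 0 0.002 0 0 0;1 0 0 0.002 0 0 0;1 0 0 0.002 0 0 0;1 0 0 0.002 0 0 0;1 0 0 0.002 0 0 0;1 0 0 0.002 0 0 0;1 0 0 0.001 0 0 0;1 0 0 0.001 0 0 0;1 0 0 0 0 0 0;1 0 0 0 0 0 0"

```text
time_s: 20.6
tcp_pos: [0.5522, 0.0496, 0.1377]
tcp_rot: [0.414, -3.114, 0.0]
contact_force: [-0.3, 0.4, -0.9]
gripper_width: 0.0115
gripper_force: 50.0
```

Call:
apply_moves:
  rows: "1 0 0 0.0015 0 0 0.03;1 0 0 0.0015 0 0 -0.03;1 0 0 0.0015 0 0 -0.03;1 0 0 0.0015 0 0 0.03;1 0 0 0.0015 0 0 0.03;1 0 0 0.0015 0 0 -0.03;1 0 0 0.0015 0 0 -0.03;1 0 0 0.0015 0 0 0.03;1 0 0 0.001 0 0 0;1 0 0 0 0 0 0"

```text
time_s: 21.43
tcp_pos: [0.5526, 0.0498, 0.1256]
tcp_rot: [-0.413, 3.113, -0.0]
contact_force: [-0.7, -0.0, 3.9]
gripper_width: 0.0119
gripper_force: 50.0
```

Call:
apply_moves:
  rows: "1 0 0 0.0015 0 0 0.03;1 0 0 0.0015 0 0 -0.03;1 0 0 0.0015 0 0 -0.03;1 0 0 0.0015 0 0 0.03;1 0 0 0.0015 0 0 0.03;1 0 0 0.0015 0 0 -0.03;1 0 0 0.0015 0 0 -0.03;1 0 0 0.001 0 0 0.03;1 0 0 0 0 0 0;1 0 0 0 0 0 0"

```text
time_s: 22.27
tcp_pos: [0.5521, 0.0496, 0.113]
tcp_rot: [0.417, -3.113, 0.0]
contact_force: [0.0, 0.1, 0.0]
gripper_width: 0.0116
gripper_force: 50.0
```

Run:
```python
from h import *
st(2)
```

```text
tcp [[0.5521, 0.0496, 0.1132], [0.5522, 0.0496, 0.1132]] mean [0.5521 0.0496 0.1132] yawy [105.243   0.      0.   ] q7 1.4405405882991564 F [ 0.16606637  0.3636847  -0.83699677] w 0.011988288009197047 49.99979317188263 22.3667
```

Call:
apply_moves:
  rows: "1 0 0 0.001 0 0 0.03;1 0 0 0.001 0 0 -0.03;1 0 0 0.0005 0 0 -0.03;1 0 0 0.0005 0 0 0.03;1 0 0 0.0005 0 0 0;1 0 0 0.0005 0 0 0;1 0 0 0 0 0 0;1 0 0 0 0 0 0;1 0 0 0 0 0 0;1 0 0 0 0 0 0"

```text
time_s: 23.2
tcp_pos: [0.5527, 0.0499, 0.1109]
tcp_rot: [-0.419, 3.112, -0.001]
contact_force: [-5.6, -0.7, 17.0]
gripper_width: 0.0118
gripper_force: 50.0
```

Call:
apply_moves:
  rows: "1 0 0 -0.0008 0 0 0;1 0 0 0 0 0 0.05;1 0 0 0 0 0 0.08;1 0 0 0 0 0 0.1;1 0 0 0 0 0 0.1;1 0 0 0 0 0 0.1;1 0 0 0 0 0 0.1;1 0 0 0 0 0 0.1;1 0 0 0 0 0 0.08;1 0 0 0 0 0 0"

```text
time_s: 24.03
tcp_pos: [0.5525, 0.0489, 0.111]
tcp_rot: [0.698, 3.062, -0.002]
contact_force: [-2.3, -3.2, 9.6]
gripper_width: 0.012
gripper_force: 50.0
```

Run:
```python
from h import *
st(2); print(r.get_obs()['torque'])
```

```text
tcp [[0.5526, 0.0489, 0.111], [0.5526, 0.0489, 0.111]] mean [0.5526 0.0489 0.111 ] yawy [ 6.45705e+01 -1.00000e-03 -2.00000e-03] q7 0.8365170397853353 F [-1.82186066 -3.5483467   9.52158915] w 0.011694707456050037 50.00469267368317 24.1333
[-0.71164983  0.6284459  -0.01378891]
```

Call:
apply_moves:
  rows: "1 0 0 0 0 0 0.05;1 0 0 0 0 0 0.1;1 0 0 0 0 0 0.1;1 0 0 0 0 0 0.1;1 0 0 0 0 0 0.1;1 0 0 0 0 0 0.1;1 0 0 0 0 0 0.1;1 0 0 0 0 0 0.06;1 0 0 0 0 0 0;1 0 0 0 0 0 0"

```text
time_s: 24.97
tcp_pos: [0.5516, 0.0479, 0.111]
tcp_rot: [1.713, 2.633, -0.004]
contact_force: [-6.3, -5.9, 13.8]
gripper_width: 0.0118
gripper_force: 50.0
```

Run:
```python
from h import *
st(2); print(r.get_obs()['torque'])
```

```text
tcp [[0.5516, 0.0478, 0.111], [0.5516, 0.0478, 0.111]] mean [0.5516 0.0478 0.111 ] yawy [ 2.39045e+01 -2.00000e-03 -2.00000e-03] q7 0.2352803978579967 F [-5.90022361 -4.90864392 13.79365977] w 0.011904585256069553 50.01591503620148 25.0667
[-1.44694407  1.51225438  0.07445974]
```

Call:
apply_moves:
  rows: "1 -0.0006 -0.0006 0 0 0 0;1 -0.0006 -0.0006 0 0 0 0.03;1 0 0 0 0 0 0.04;1 0 0 0 0 0 0.04;1 0 0 0 0 0 0.03;1 0 0 0 0 0 0;1 0 0 0 0 0 0;1 0 0 0 0 0 0;1 0 0 0 0 0 0;1 0 0 0 0 0 0"

```text
time_s: 25.9
tcp_pos: [0.5512, 0.0476, 0.111]
tcp_rot: [1.892, 2.508, -0.001]
contact_force: [-4.8, -2.1, 12.5]
gripper_width: 0.0119
gripper_force: 50.0
```

Run:
```python
from h import *
st(2); print(r.get_obs()['torque'])
f=grab_frame('side'); g=grab_frame('scene')
cv2.imwrite('pics/j.png',np.hstack([cv2.resize(f['image'][130:280,250:400],(400,400),interpolation=cv2.INTER_CUBIC),cv2.resize(g['image'][160:290,270:400],(400,400),interpolation=cv2.INTER_CUBIC)]))
```

```text
tcp [[0.5512, 0.0476, 0.1109], [0.5512, 0.0476, 0.111]] mean [0.5512 0.0476 0.111 ] yawy [ 1.5953e+01  0.0000e+00 -1.0000e-03] q7 0.11982230892105981 F [-4.24613107 -2.57180166 13.7634614 ] w 0.011752950586062438 50.02266526222229 26.0
[-0.63355454  1.25837226  0.18542028]
```

View pics/j.png

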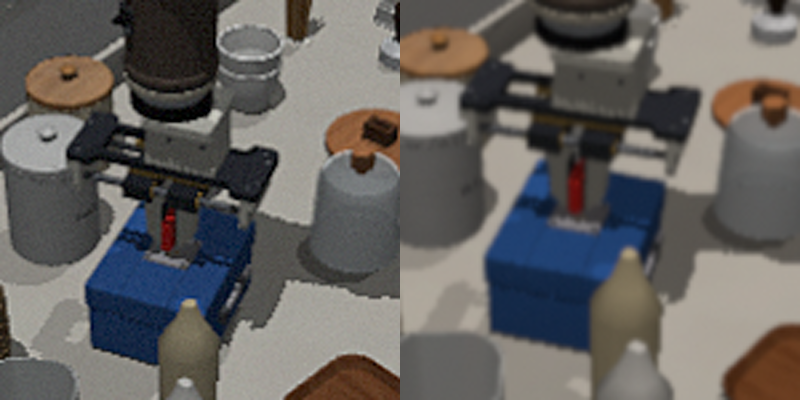

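Call:
apply_moves:
  rows: "1 0 0 0 0 0 0.02;1 0 0 0 0 0 0.02;1 0 0 0 0 0 0.02;1 0 0 0 0 0 0;1 0 0 0 0 0 0;1 0 0 0 0 0 0;1 0 0 0 0 0 0;1 0 0 0 0 0 0;1 0 0 0 0 0 0;1 0 0 0 0 0 0"
  squeeze: 58

```text
time_s: 26.93
tcp_pos: [0.5512, 0.0475, 0.111]
tcp_rot: [1.965, 2.451, -0.001]
contact_force: [-4.7, -2.8, 12.6]
gripper_width: 0.0115
gripper_force: 58.2
```

Run:
```python
from h import *
st(2); print(r.get_obs()['torque'])
```

```text
tcp [[0.5512, 0.0476, 0.111], [0.5512, 0.0476, 0.111]] mean [0.5512 0.0476 0.111 ] yawy [ 1.2579e+01 -5.0000e-04 -1.0000e-03] q7 0.06975984407065851 F [-5.48097129 -2.50980709 13.06428336] w 0.012216856354127096 58.242459297180176 27.0333
[-0.6975914   1.31392557  0.7453827 ]
```

```bash
python3 -c "
from bench import r
print(r.sign_off())"
```

```text
the job is handed in; nothing more can be done
None
```

I handed the job in at about 27 s: the cover stands upright on the counter, and the key is fully home, turned clockwise to the hard stop and still gripped there. I read the stop from a jump in wrist torque, not from seeing the bolt. The arm never went near the pitcher, cups or cup stack, though I did not re-measure their positions.

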